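# Pin the link into its clevis bracket

### The job

Take the steel hinge pin with the red handle from its grey rest and slide it through all three holes of the blue bracket - the near ear, the eye of the brass link, the far ear - until its collar lies flush against the near ear, then let go of it. The blue block may be clamped up to a centimetre or so off the middle of its base plate and the link hangs a little low, so feel for the holes with light pushes and never lean hard on the bracket (stay under about 2.5 kg of force). Leave the amber bottle, the vial and the jar where they stand.

Things in the scene. Friction and masses are not known exactly. Their poses are not given: they have to be found in the camera images.
- pin: Loose hinge pin, 50 to 100 g. y = its axis, origin on the axis at the collar's seating face. Toward -y: steel shaft, 10 mm in diameter, 80 mm long, its last 5 mm tapering to 8 mm. Toward +y: collar 24 mm in diameter, 4 mm thick, then the round red handle with black bands, 18 mm in diameter, 50 mm long: grip it there (middle 29 mm from the origin). It starts level in the rest.
- pin_tip (a point): Centre of the flat tip of the pin's shaft, 80 mm from the pin's origin along its -y.
- pin_rest: Fixed grey rest with a 50 x 80 x 10 mm foot and two V posts, 36 mm high, 50 mm apart. The shaft lies in them, its axis 32 mm above the worktop; lift it straight up. Origin under the middle of the foot; y along the pin as it lies at the start, handle to +y, overhanging the foot.
- bracket: Fixed dark base plate, 150 mm (x -45 to +105) x 100 mm (y), 12 mm thick, carrying a blue block with two upright ears, 44 mm wide (x), top at 84 mm: near ear y +20 to +30, far ear y -30 to -20 mm. Both have a 12 mm bore along y, 60 mm above the worktop. The block is clamped anywhere up to 12 mm either way along x, which this pose does not tell; it does not slip. Origin on the worktop.
- bore_mouth (a point): Point fixed on the base plate's frame (60 mm up, x = 0, y = +30 mm): where the near ear's outer bore mouth would be, were the block clamped in the middle. The true mouth lies up to 12 mm either way along the bracket's x, at the same height and y, with a 1 mm chamfer. The pin enters here toward -y; seated, its origin is in this plane and its tip 20 mm out of the far ear.
- link_spot (a point): Point fixed on the base plate's frame (60 mm up, x = y = 0), midway between the ears. The brass link's eye hangs here, 30 mm square, y -6 to +6 mm, 12 mm bore, in line with the ears' bores along x but 0.3 to 1.5 mm too low (its hinge is 60 mm behind, +x); the pin's tapered tip lifts it with about 3 N.
- amber_bottle: Bystander: small amber bottle with a black cap, 40 mm in diameter, 74 mm high, origin under its middle.
- clear_vial: Bystander: clear vial with a white cap, 24 mm in diameter, 56 mm high, origin under its middle.
- blue_jar: Bystander: white jar with a blue cap, 63 mm in diameter, 66 mm high, origin under its middle.
Not all that is in view belongs to the job. Leave any green or purple look-alike of the pin alone.

How it is judged:
By the outcome, as a careful person would: the job done as asked, in the order asked, and still so for the second after the job is handed in, with the robot touching nothing.
It also fails if it takes over 72 s, if anything falls off the work surface, if the arm or the gripper's body presses on something with over 40 N, if the wrist force passes 120 N, or if a joint passes its speed limit or range.

### The arm

A 6-joint arm with a two-finger parallel gripper is mounted at the origin on a cart in front of the work surface, level with it; the furniture and walls round the work are solid. World frame = base frame: x ahead of the robot, y to its left, z up, the work surface at z = 0. Lengths are in m, angles in rad, forces in N, time in s.
With the tool pointing down it reaches from about 0.35 to 0.925 m from the base axis. Payload 6.4 kg.
Tool frame: the origin (TCP) lies at the very end of the fingers, on their centre line; the grasp point (between the pads) lies 19 mm behind it; z points along the fingers, y is the line along which they close (so a half turn about z gives the same grasp; the last joint's range is limited). The gripper opens to 85 mm and grips with 20 to 120 N. Pads are 22 mm wide; open, the fingers measure 114 mm over their backs; the gripper's body (76 mm by 85 mm) begins 54 mm behind the grasp point. The pads swing forward as they close: fully open they stand 13 mm farther back than shut.
Start: joints at [1.018, 0.245, 1.558, -0, 1.339, -0.174], TCP at [0.24, 0.604, 0.231] pointing down, gripper open.
Joint ranges: [-3.13, 3.13], [-1.02, 2.26], [0.13, 2.54], [-0.95, 4.09], [0.21, 2.88], [-2.74, 2.74]. Speed limits (rad/s): [2.57, 2.57, 3.14, 3.14, 3.14, 3.14].

### API

Orientations are given as a 3x3 rotation matrix whose columns are the frame's x, y, z axes.
In Python, from cell import arm gives the robot as it stands.
- The arm moves only by the tool move_arm, never from a script. Its argument "series" is a list of rows, each an object with "travel": the shift along the tool's x, y, z in m, a list of three; "rotation": the turn, a rotation vector about the tool's x, y, z in rad, a list of three; "grip": the opening, from 0 (shut) to 1 (fully open). A call has 1 to 12 rows; each row shifts and turns the commanded pose from where the row before left it, along the tool's axes as they then stand; what a row does not reach is not made up. A row lasts 1/12 s, in which the tool goes at most 41.7 mm and 7.16 degrees, less where a joint would pass 70% of its speed; a pose out of reach is approached as far as the arm can. A call is refused whole if a number of a shift passes 0.0417 or a number of a turn 0.125, either way. A call with a gripper value outside its range is refused whole. The fingers move at their own pace and stop on an object; "squeeze" is the grip in N (left out, the last holds). Time passes only in rows, so rows that do not move let the fingers close. It gives the time, the measured TCP pose, the force, the opening and the grip force at its end, in the units of the state.
- arm.read_state(): the state, without advancing time (a new reading comes with each control period).
- arm.camera(name): name is "scene" or "top" or "wrist"; returns the picture (480x640x3 uint8, red, green, blue); there is no depth.
- arm.calibration(name): a dict with "intrinsics" (3x3 intrinsics, pixels), "k1" (the pictures are not rectified: a ray, as slopes to the right and down, at radius r is drawn at 1 + k1 r^2 times it, then the intrinsics apply), "position" and "orientation" of the camera in the world. Camera axes: x right, y up, looking along -z (the intrinsics and any distortion apply to the point x, -y, -z); pixel columns grow to the right and rows downward; lengths in m; the calibration is good to about 2 mm. A picture is of the moment at which its call begins: read the wrist's pose just before it. calibration takes no time and is no camera call; for the wrist camera it gives the pose at the moment of the call.
- arm.job_done(): hands the job in; it is judged then, once.
Trained networks look in the newest picture that a camera, given by its name, has taken for a name from the list of things; names that differ only in an ending like _2 or _b are one class to them, and where a whole thing is asked for, a point or a joint stands for the part that bears it (a point fixed in the world has none). Each returns a list of dicts, best first, with "score" (0 to 1); they miss things now and then, are a little off and sometimes report something else, mostly with a low value. They report only what shows in the picture. A call takes as long as a camera call. They do not tell look-alikes from the thing itself.
- arm.masks_of(camera, thing): "pixels" (480x640 bool, what is visible of it) and "bbox" ([centre column, centre row, width, height] in pixels, round what is visible of it).
- arm.place_of(camera, thing): "position" ([row, column] in pixels: a listed point, or the origin of a listed thing).
The state is a dict: "t": time; "joints": joint angles; "dq": joint speeds; "effort": joint torques, N m; "ee_pos": TCP position; "tool_rot": TCP orientation; "ft_force": force on the tool from outside, world axes, zero at the start; "torque": the same for the moment, N m; "gripper_width": finger opening in m; "grip_force": force on a finger pad.
Only numpy, scipy, OpenCV 4.12 (cv2) and the standard library are available. Lean on these libraries where they do the work, as an engineer would, in place of code of your own. Each camera call takes 0.05 s, during which the arm holds its last target. There are 200 camera calls.

## Working session

There is one attempt and no reset: what is moved stays moved. The work goes in short steps, Python scripts to look and compute and a tool call to move; the robot and the scene stay as the last step left them, time stands still between calls to the robot, and variables do not carry over. Pictures are saved under pics/ and viewed, at most 10 in all, crops included, and the job is handed in when it is done.

Besides the shell and the picture viewer there is one more tool, called after ">>>" as a command line: name --argument value ..., lists and objects as JSON in quotes. move_arm: Moves the arm, as the interface text tells. Its arguments: {"type":"object","properties":{"series":{"type":"array","items":{"type":"object","properties":{"travel":{"type":"array","items":{"type":"number"}},"rotation":{"type":"array","items":{"type":"number"}},"grip":{"type":"number"}}}},"squeeze":{"type":"number"}},"required":["series"]}

```bash
mkdir -p pics; ls
cat > h.py <<'E'
import numpy as np, cv2
from cell import arm
def ray(cal,row,col):
    K=np.array(cal["intrinsics"]);k1=cal["k1"]
    d=np.array([(col-K[0,2])/K[0,0],(row-K[1,2])/K[1,1]]);u=d.copy()
    for _ in range(20): u=d/(1+k1*(u@u))
    v=np.array(cal["orientation"])@np.array([u[0],-u[1],-1.])
    return np.array(cal["position"]),v/np.linalg.norm(v)
def at_z(cal,rc,z):
    o,v=ray(cal,*rc); return o+v*(z-o[2])/v[2]
def proj(cal,p):
    q=np.array(cal["orientation"]).T@(np.array(p)-np.array(cal["position"]))
    u=np.array([q[0],-q[1]])/-q[2]; u=u*(1+cal["k1"]*(u@u)); K=np.array(cal["intrinsics"])
    return K[1,1]*u[1]+K[1,2],K[0,0]*u[0]+K[0,2]
def tri(cs,rcs):
    A=np.zeros((3,3));b=np.zeros(3)
    for c,rc in zip(cs,rcs):
        o,v=ray(c,*rc);P=np.eye(3)-np.outer(v,v);A+=P;b+=P@o
    x=np.linalg.solve(A,b)
    return x
def save(n,im): cv2.imwrite("pics/"+n+".png",im[:,:,::-1])
E
python3 - <<'E'
from h import *
np.set_printoptions(precision=4,suppress=True)
Z=dict(pin=.032,pin_tip=.032,pin_rest=0,bracket=0,bore_mouth=.06,link_spot=.06,amber_bottle=0,clear_vial=0,blue_jar=0)
ims=[]
for c in("top","scene"):
    im=arm.camera(c);save(c,im)
    cal=arm.calibration(c);print(c,cal["position"])
    for n,z in Z.items():
        for r in arm.place_of(c,n)[:2]:
            print(n,round(r["score"],2),np.round(r["position"]),at_z(cal,r["position"],z))
s=arm.read_state();print(s["tool_rot"],s["t"])
E
```

```text
pics
top [0.4332 0.0289 1.2792]
pin 0.73 [249. 198.] [0.5019 0.301  0.032 ]
pin 0.62 [302. 254.] [0.3892 0.1774 0.032 ]
pin_tip 0.71 [336. 248.] [0.3174 0.1882 0.032 ]
pin_tip 0.57 [256. 234.] [0.488  0.2234 0.032 ]
pin_rest 0.61 [252. 215.] [0.4984 0.2703 0.    ]
bracket 0.57 [258. 406.] [ 0.4906 -0.1546  0.    ]
bore_mouth 0.69 [258. 396.] [ 0.4881 -0.1254  0.06  ]
amber_bottle 0.62 [258. 461.] [ 0.4911 -0.2791  0.    ]
blue_jar 0.9 [195. 426.] [ 0.6333 -0.1993  0.    ]
scene [-0.0537 -0.3978  1.004 ]
pin 0.82 [264. 248.] [0.3822 0.1662 0.032 ]
pin 0.68 [245. 195.] [0.3445 0.3354 0.032 ]
pin_tip 0.78 [262. 204.] [0.3165 0.2708 0.032 ]
pin_tip 0.78 [282. 225.] [0.3013 0.1775 0.032 ]
pin_rest 0.84 [229. 249.] [0.496  0.2657 0.    ]
bracket 0.94 [297. 370.] [ 0.4955 -0.1557  0.    ]
bore_mouth 0.64 [282. 360.] [ 0.4886 -0.1257  0.06  ]
bore_mouth 0.36 [339. 367.] [ 0.3602 -0.2223  0.06  ]
link_spot 0.66 [288. 370.] [ 0.4845 -0.156   0.06  ]
amber_bottle 0.55 [322. 411.] [ 0.4907 -0.2812  0.    ]
clear_vial 0.5 [336. 365.] [ 0.3912 -0.2037  0.    ]
blue_jar 0.73 [265. 415.] [ 0.6566 -0.2073  0.    ]
[[-0.9291  0.3698  0.    ]
 [ 0.3698  0.9291  0.    ]
 [ 0.      0.     -1.    ]] 1.0
```

View pics/top.png

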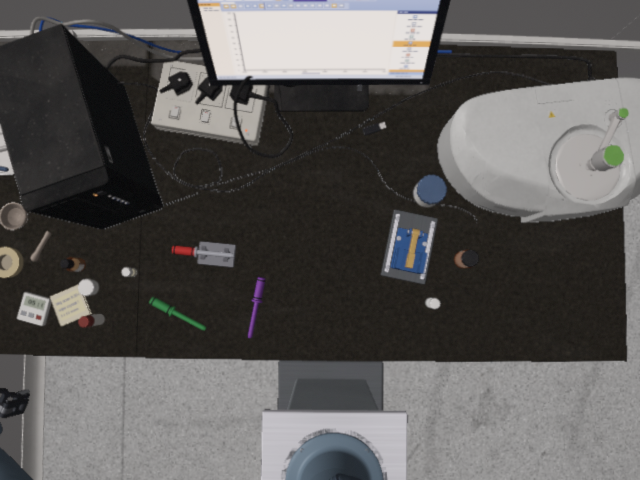

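View pics/scene.png

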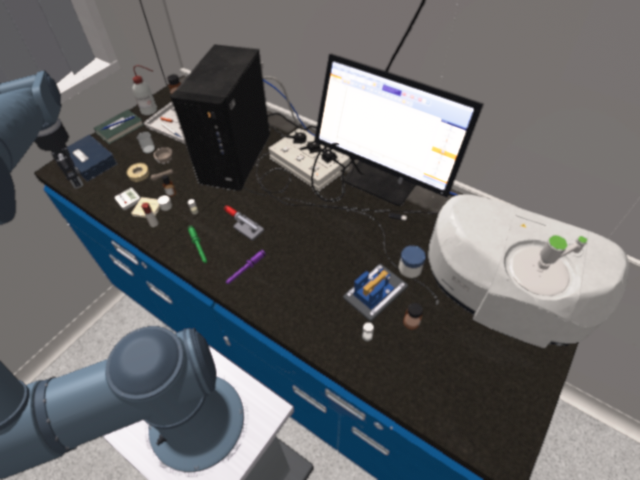

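The top view shows the red pin at about (col 183–235, row 250), with its handle to the left. The bracket is at (408, 248), and the green and purple pins are decoys. Both the pin and the bracket appear yawed by about -10°.

```bash
cat >> h.py <<'E'
from scipy.spatial.transform import Rotation as Ro
def Rdown(yaw):  # tool y axis at heading yaw (deg), z down
    a=np.radians(yaw); y=np.array([np.cos(a),np.sin(a),0]);z=np.array([0,0,-1.]);return np.c_[np.cross(y,z),y,z]
def plan(p,R,tgt,Rt):
    rv=Ro.from_matrix(R.T@Rt).as_rotvec(); d=np.array(tgt)-p
    n=int(np.ceil(max(np.linalg.norm(rv)/.12,np.linalg.norm(d)/.040,1)))
    print("n",n,"rot/row",np.round(rv/n,4))
    for i in range(n):
        t=R.T@d/n; print(np.round(t,4).tolist()); R=R@Ro.from_rotvec(rv/n).as_matrix()
E
python3 - <<'E'
from h import *
np.set_printoptions(precision=4,suppress=True)
s=arm.read_state();p=s["ee_pos"];R=np.array(s["tool_rot"])
c=arm.calibration("wrist");print("cam in tool",R.T@(np.array(c["position"])-p));print(R.T@np.array(c["orientation"]));print(c["intrinsics"])
print("tower",at_z(arm.calibration("scene"),(187,235),0),at_z(arm.calibration("scene"),(178,196),0))
plan(p,R,[.47,.29,.20],Rdown(-10))
E
```

```text
cam in tool [ 0.0729  0.001  -0.1428]
[[-0.0006  0.9592  0.2828]
 [ 1.      0.0004  0.0008]
 [ 0.0007  0.2828 -0.9592]]
[[344.324    0.     317.8476]
 [  0.     344.324  239.4341]
 [  0.       0.       1.    ]]
tower [0.605  0.4216 0.    ] [0.5638 0.5607 0.    ]
n 12 rot/row [ 0.     -0.      0.1139]
[-0.0275, -0.0172, 0.0026]
[-0.0292, -0.014, 0.0026]
[-0.0306, -0.0106, 0.0026]
[-0.0316, -0.007, 0.0026]
[-0.0322, -0.0034, 0.0026]
[-0.0324, 0.0003, 0.0026]
[-0.0322, 0.004, 0.0026]
[-0.0315, 0.0076, 0.0026]
[-0.0304, 0.0111, 0.0026]
[-0.029, 0.0145, 0.0026]
[-0.0271, 0.0177, 0.0026]
[-0.025, 0.0207, 0.0026]
```

>>> move_arm --series '[{"travel": [-0.0275,-0.0172,0.0026],"rotation": [0,0,0.114],"grip": 1},{"travel": [-0.0292,-0.014,0.0026],"rotation": [0,0,0.114],"grip": 1},{"travel": [-0.0306,-0.0106,0.0026],"rotation": [0,0,0.114],"grip": 1},{"travel": [-0.0316,-0.007,0.0026],"rotation": [0,0,0.114],"grip": 1},{"travel": [-0.0322,-0.0034,0.0026],"rotation": [0,0,0.114],"grip": 1},{"travel": [-0.0324,0.0003,0.0026],"rotation": [0,0,0.114],"grip": 1},{"travel": [-0.0322,0.004,0.0026],"rotation": [0,0,0.114],"grip": 1},{"travel": [-0.0315,0.0076,0.0026],"rotation": [0,0,0.114],"grip": 1},{"travel": [-0.0304,0.0111,0.0026],"rotation": [0,0,0.114],"grip": 1},{"travel": [-0.029,0.0145,0.0026],"rotation": [0,0,0.114],"grip": 1},{"travel": [-0.0271,0.0177,0.0026],"rotation": [0,0,0.114],"grip": 1},{"travel": [-0.025,0.0207,0.0026],"rotation": [0,0,0.114],"grip": 1}]'

```text
t: 2.0
ee_pos: [0.4705, 0.2886, 0.2002]
tool_rot: [[0.181, 0.984, 0.0], [0.984, -0.181, 0.0], [0.0, 0.0, -1.0]]
ft_force: [0.0, 0.2, 0.7]
gripper_width: 0.0852
grip_force: 0.0
```

Run:
```python
from h import *
np.set_printoptions(precision=4,suppress=True)
s=arm.read_state();print(s["t"],s["ee_pos"],s["tool_rot"][:,1],s["ft_force"])
cal=arm.calibration("wrist");im=arm.camera("wrist");save("w1",im)
for n,z in dict(pin=.032,pin_tip=.032,pin_rest=0).items():
    for r in arm.place_of("wrist",n)[:2]: print(n,r["score"],np.round(r["position"]),at_z(cal,r["position"],z))
hsv=cv2.cvtColor(im,cv2.COLOR_RGB2HSV)
m=((hsv[...,0]<8)|(hsv[...,0]>172))&(hsv[...,1]>150)&(hsv[...,2]>80)
k,l,st,ce=cv2.connectedComponentsWithStats(m.astype(np.uint8))
for i in range(1,k):
    if st[i,4]>40: print(st[i],ce[i],at_z(cal,ce[i][::-1],.032))
```

```text
2.0 [0.4705 0.2886 0.2002] [ 0.9836 -0.1806  0.0004] [0.0416 0.1706 0.6735]
pin 0.81 [166. 196.] [0.371  0.3572 0.032 ]
pin 0.8 [198. 341.] [0.4941 0.3047 0.032 ]
pin_tip 0.75 [242. 184.] [0.34   0.2908 0.032 ]
pin_tip 0.56 [276. 352.] [0.4918 0.228  0.032 ]
pin_rest 0.97 [233. 340.] [0.4888 0.2633 0.    ]
[ 328  137   26   59 1265] [341.1502 165.4514] [0.499  0.3339 0.032 ]
```

View pics/w1.png

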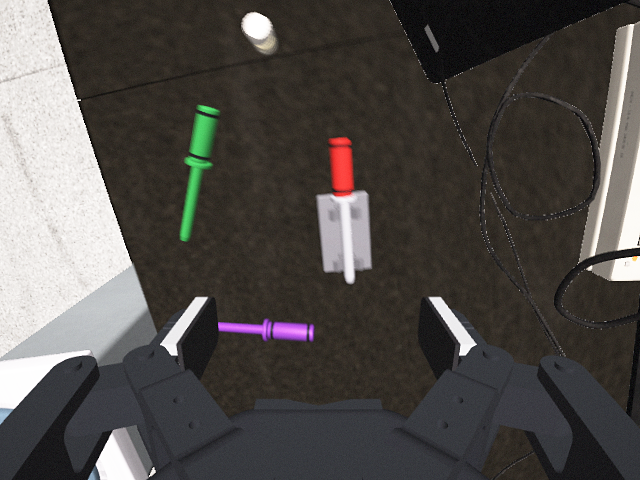

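The wrist view shows the red pin with its handle end at (340, 140) and its tip at (350, 281). The decoys are well clear of it. I'll fit its axis and plan the approach.

Run:
```python
from h import *
np.set_printoptions(precision=4,suppress=True)
im=cv2.imread("pics/w1.png");cal=arm.calibration("wrist")
hsv=cv2.cvtColor(im,cv2.COLOR_BGR2HSV)
red=((hsv[...,0]<8)|(hsv[...,0]>172))&(hsv[...,1]>150)&(hsv[...,2]>80)
pts=[]
for r in range(140,282):
    c=np.where((red if r<194 else (hsv[...,2]>215)&(hsv[...,1]<40))[r,328:366])[0]+328
    if len(c)>3: pts.append(at_z(cal,(r,(c.min()+c.max())/2),.032)[:2]);
    if r%10==0: print(r,len(c),c.mean() if len(c) else 0,pts[-1])
pts=np.array(pts)
for q in(pts[:50],pts[60:],pts):
    vx,vy,x0,y0=cv2.fitLine(q.astype(np.float32),cv2.DIST_HUBER,0,.01,.01).ravel();print("yaw",np.degrees(np.arctan2(-vx,vy)) if vy>0 else np.degrees(np.arctan2(vx,-vy)),x0,y0)
s=arm.read_state()
```

```text
140 23 339.0 [0.4998 0.3569]
150 23 340.0 [0.4993 0.3483]
160 23 341.0 [0.4988 0.3397]
170 22 341.5 [0.4978 0.331 ]
180 22 342.5 [0.4973 0.322 ]
190 17 343.0 [0.4963 0.3131]
200 20 344.5 [0.4963 0.3038]
210 8 344.5 [0.4948 0.2946]
220 8 345.5 [0.4943 0.2851]
230 8 346.5 [0.4937 0.2755]
240 8 347.5 [0.4931 0.2657]
250 8 347.5 [0.4916 0.2559]
260 8 348.5 [0.491  0.2457]
270 7 349.0 [0.49   0.2355]
280 4 349.5 [0.4889 0.225 ]
yaw -5.1199822 0.49833935 0.33563778
yaw -4.9414277 0.49258208 0.2643509
yaw -4.6820097 0.49488077 0.29312608
```

Run:
```python
from h import *
s=arm.read_state();p=s["ee_pos"];R=np.array(s["tool_rot"])
plan(p,R,[.498,.3325,.08],Rdown(-5))
```

```text
n 4 rot/row [-0.0001 -0.0001 -0.0224]
[0.0118, 0.005, 0.03]
[0.0117, 0.0053, 0.03]
[0.0116, 0.0055, 0.03]
[0.0114, 0.0058, 0.03]
```

>>> move_arm --series '[{"travel": [0.0117,0.005,0.03],"rotation": [0,0,-0.0224],"grip": 1},{"travel": [0.0117,0.0053,0.03],"rotation": [0,0,-0.0224],"grip": 0.6},{"travel": [0.0116,0.0055,0.03],"rotation": [0,0,-0.0224],"grip": 0.6},{"travel": [0.0114,0.0058,0.03],"rotation": [0,0,-0.0224],"grip": 0.6},{"travel": [0,0,0.03],"rotation": [0,0,0],"grip": 0.6},{"travel": [0,0,0.02],"rotation": [0,0,0],"grip": 0.6},{"travel": [0,0,0],"rotation": [0,0,0],"grip": 0.5}]'

```text
t: 2.78
ee_pos: [0.4931, 0.3327, 0.025]
tool_rot: [[0.083, 0.996, -0.009], [0.997, -0.083, -0.004], [-0.004, -0.009, -1.0]]
ft_force: [-1.6, 0.7, 0.1]
gripper_width: 0.0429
grip_force: 0.0
```

Run:
```python
from h import *
np.set_printoptions(precision=4,suppress=True)
s=arm.read_state();R=np.array(s["tool_rot"])
cal=arm.calibration("wrist");im=arm.camera("wrist");save("w2",im)
hsv=cv2.cvtColor(im,cv2.COLOR_RGB2HSV)
m=((hsv[...,0]<8)|(hsv[...,0]>172))&(hsv[...,1]>150)&(hsv[...,2]>60)
k,l,st,ce=cv2.connectedComponentsWithStats(m.astype(np.uint8))
for i in range(1,k):
    if st[i,4]>80: print(st[i],ce[i],R.T@(at_z(cal,ce[i][::-1],.032)-s["ee_pos"]))
```

```text
[309 253  12  19 100] [313.17 263.88] [ 0.0224 -0.0026 -0.0071]
[309 275  24  83 758] [313.9868 313.5633] [-0.001  -0.0023 -0.007 ]
[334 275  18  82 457] [346.5624 314.5799] [-0.0015  0.012  -0.0071]
```

View pics/w2.png

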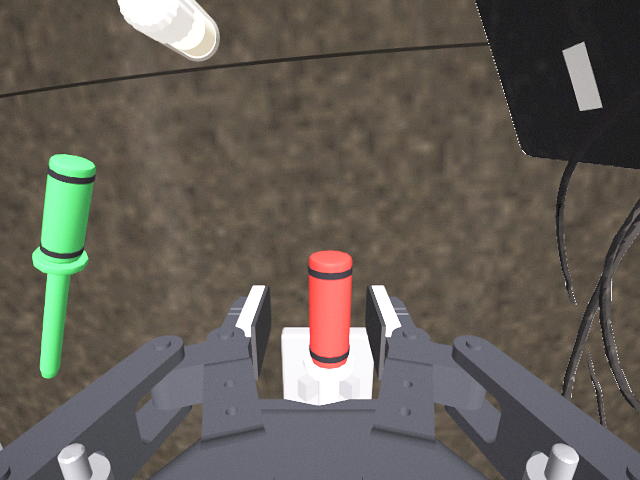

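The handle centre is at column 330, about 5 mm to the tool's +y side of the finger midline (about 319). The measured pose is still lagging, so I'll let it settle.

>>> move_arm --series '[{"travel": [0,0,0],"rotation": [0,0,0],"grip": 0.5},{"travel": [0,0,0],"rotation": [0,0,0],"grip": 0.5}]'

```text
t: 3.0
ee_pos: [0.4989, 0.334, 0.0324]
tool_rot: [[0.085, 0.996, 0.004], [0.996, -0.085, 0.002], [0.002, 0.003, -1.0]]
ft_force: [0.0, 0.5, 0.1]
gripper_width: 0.0429
grip_force: 0.0
```

>>> move_arm --series '[{"travel": [-0.001,-0.001,0.007],"rotation": [0,0,0],"grip": 0.5},{"travel": [0,0,0.007],"rotation": [0,0,0],"grip": 0.4},{"travel": [0,0,0.005],"rotation": [0,0,0],"grip": 0.3},{"travel": [0,0,0],"rotation": [0,0,0],"grip": 0.25},{"travel": [0,0,0],"rotation": [0,0,0],"grip": 0.1},{"travel": [0,0,0],"rotation": [0,0,0],"grip": 0},{"travel": [0,0,0],"rotation": [0,0,0],"grip": 0},{"travel": [0,0,0],"rotation": [0,0,0],"grip": 0},{"travel": [0,0,0],"rotation": [0,0,0],"grip": 0}]' --squeeze 50

```text
t: 3.75
ee_pos: [0.4967, 0.3319, 0.0112]
tool_rot: [[0.086, 0.996, 0.0], [0.996, -0.086, 0.0], [0.0, 0.0, -1.0]]
ft_force: [-0.3, -0.2, -0.3]
gripper_width: 0.0164
grip_force: 48.5
```

Run:
```python
from h import *
s=arm.read_state();p=np.array(s["ee_pos"]);R=np.array(s["tool_rot"])
plan(p+[0,0,.169],R,[.49,-.11,.18],Rdown(-10))
```

```text
n 12 rot/row [ 0.     -0.      0.0073]
[-0.0367, 0.0026, 0.0]
[-0.0367, 0.0029, 0.0]
[-0.0367, 0.0032, 0.0]
[-0.0367, 0.0034, 0.0]
[-0.0366, 0.0037, 0.0]
[-0.0366, 0.004, 0.0]
[-0.0366, 0.0042, 0.0]
[-0.0366, 0.0045, 0.0]
[-0.0365, 0.0048, 0.0]
[-0.0365, 0.005, 0.0]
[-0.0364, 0.0053, 0.0]
[-0.0364, 0.0056, 0.0]
```

>>> move_arm --series '[{"travel": [0,0,-0.01],"rotation": [0,0,0],"grip": 0},{"travel": [0,0,-0.025],"rotation": [0,0,0],"grip": 0},{"travel": [0,0,-0.034],"rotation": [0,0,0],"grip": 0},{"travel": [0,0,-0.04],"rotation": [0,0,0],"grip": 0},{"travel": [0,0,-0.035],"rotation": [0,0,0],"grip": 0},{"travel": [0,0,-0.025],"rotation": [0,0,0],"grip": 0}]'

```text
t: 4.25
ee_pos: [0.4976, 0.3325, 0.185]
tool_rot: [[0.086, 0.996, 0.005], [0.996, -0.086, 0.002], [0.002, 0.004, -1.0]]
ft_force: [0.7, 0.3, -0.1]
gripper_width: 0.0164
grip_force: 48.6
```

>>> move_arm --series '[{"travel": [-0.02,0.0026,0],"rotation": [0,0,0.0073],"grip": 0},{"travel": [-0.037,0.0029,0],"rotation": [0,0,0.0073],"grip": 0},{"travel": [-0.04,0.0032,0],"rotation": [0,0,0.0073],"grip": 0},{"travel": [-0.04,0.0034,0],"rotation": [0,0,0.0073],"grip": 0},{"travel": [-0.04,0.0037,0],"rotation": [0,0,0.0073],"grip": 0},{"travel": [-0.04,0.004,0],"rotation": [0,0,0.0073],"grip": 0},{"travel": [-0.04,0.0042,0],"rotation": [0,0,0.0073],"grip": 0},{"travel": [-0.04,0.0045,0],"rotation": [0,0,0.0073],"grip": 0},{"travel": [-0.04,0.0048,0],"rotation": [0,0,0.0073],"grip": 0},{"travel": [-0.04,0.005,0],"rotation": [0,0,0.0073],"grip": 0},{"travel": [-0.037,0.0053,0],"rotation": [0,0,0.0073],"grip": 0},{"travel": [-0.02,0.0056,0],"rotation": [0,0,0.0073],"grip": 0}]'

```text
t: 5.25
ee_pos: [0.49, -0.1083, 0.1811]
tool_rot: [[0.177, 0.984, 0.001], [0.984, -0.177, -0.001], [-0.001, 0.001, -1.0]]
ft_force: [0.8, 0.6, -1.1]
gripper_width: 0.0163
grip_force: 48.6
```

>>> move_arm --series '[{"travel": [0,0,0],"rotation": [0,0,0],"grip": 0},{"travel": [0,0,0],"rotation": [0,0,0],"grip": 0},{"travel": [0,0,0],"rotation": [0,0,0],"grip": 0},{"travel": [0,0,0],"rotation": [0,0,0],"grip": 0}]'

```text
t: 5.58
ee_pos: [0.4904, -0.1037, 0.1802]
tool_rot: [[0.171, 0.985, -0.0], [0.985, -0.171, 0.0], [0.0, -0.0, -1.0]]
ft_force: [-0.9, -1.1, -1.1]
gripper_width: 0.0165
grip_force: 48.6
```

Run:
```python
from h import *
np.set_printoptions(precision=4,suppress=True)
s=arm.read_state();print(s["ee_pos"],s["tool_rot"][:,1],s["ft_force"],s["torque"])
cal=arm.calibration("wrist");im=arm.camera("wrist");save("w3",im)
np.savez("w3",**cal)
for n,z in dict(bracket=0,bore_mouth=.06,link_spot=.06).items():
    for r in arm.place_of("wrist",n)[:2]: print(n,r["score"],np.round(r["position"]),at_z(cal,r["position"],z))
```

```text
[ 0.4904 -0.1037  0.1802] [ 0.9852 -0.1715 -0.0003] [-0.9498 -1.1156 -1.1368] [ 0.0478  0.0056 -0.0717]
bracket 0.9 [266. 325.] [ 0.4883 -0.1538  0.    ]
bracket 0.25 [382. 317.] [ 0.4563 -0.2908  0.    ]
bore_mouth 0.9 [257. 323.] [ 0.49   -0.1234  0.06  ]
```

View pics/w3.png

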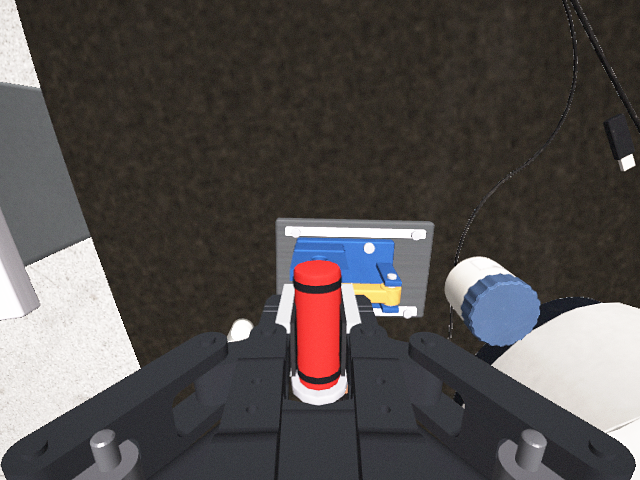

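The held handle covers the ears, and the plate's near edge runs (277, 219)–(434, 222). I'll move the camera over the bracket.

>>> move_arm --series '[{"travel": [-0.02,0.003,0],"rotation": [0,0,0],"grip": 0},{"travel": [-0.03,0,0],"rotation": [0,0,0],"grip": 0},{"travel": [-0.025,0,0],"rotation": [0,0,0],"grip": 0},{"travel": [-0.015,0,0],"rotation": [0,0,0],"grip": 0},{"travel": [0,0,0],"rotation": [0,0,0],"grip": 0},{"travel": [0,0,0],"rotation": [0,0,0],"grip": 0},{"travel": [0,0,0],"rotation": [0,0,0],"grip": 0},{"travel": [0,0,0],"rotation": [0,0,0],"grip": 0}]'

```text
t: 6.45
ee_pos: [0.4781, -0.193, 0.18]
tool_rot: [[0.172, 0.985, -0.0], [0.985, -0.172, 0.0], [0.0, -0.0, -1.0]]
ft_force: [0.1, 0.2, -0.5]
gripper_width: 0.0165
grip_force: 48.6
```

Run:
```python
from h import *
np.set_printoptions(precision=4,suppress=True)
s=arm.read_state();print(s["ee_pos"],s["tool_rot"][:,1],s["ft_force"],s["torque"])
cal=arm.calibration("wrist");im=arm.camera("wrist");save("w4",im)
np.savez("w4",**cal)
cv2.imwrite("pics/w4c.png",cv2.resize(im[60:300,180:500,::-1],None,fx=2.5,fy=2.5,interpolation=cv2.INTER_CUBIC))
for n,z in dict(bracket=0,bore_mouth=.06,link_spot=.06).items():
    for r in arm.place_of("wrist",n)[:2]: print(n,r["score"],np.round(r["position"]),at_z(cal,r["position"],z))
```

```text
[ 0.4781 -0.193   0.18  ] [ 0.9851 -0.1718 -0.0003] [ 0.0888  0.25   -0.4656] [ 0.0153 -0.0395 -0.0144]
bracket 0.73 [174. 322.] [ 0.4877 -0.1533  0.    ]
bore_mouth 0.8 [145. 316.] [ 0.4877 -0.1252  0.06  ]
link_spot 0.89 [179. 318.] [ 0.4846 -0.1505  0.06  ]
```

View pics/w4c.png

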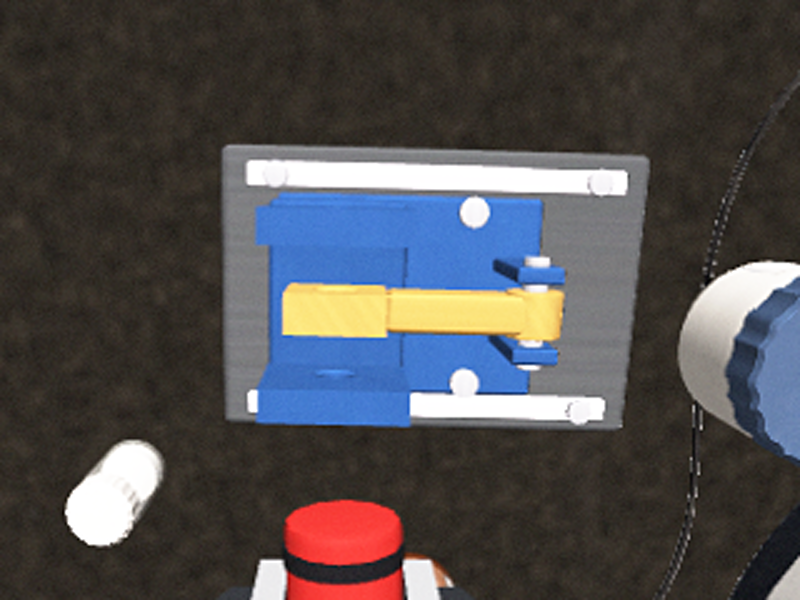

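The ears, link and plate are all clear. In the crop, the near ear's top runs (256–410, 206–246), the far ear's top (257–410, 388–425), and the plate corners are (224, 146), (649, 157), (623, 428) and (228, 418).

Run:
```python
from h import *
np.set_printoptions(precision=4,suppress=True)
cal=np.load("w4.npz")
f=lambda c,r,z: at_z(cal,((r+.5)/2.5-.5+60,(c+.5)/2.5-.5+180),z)
P=[f(*q,.012)[:2] for q in((224,146),(649,157),(623,428),(228,418))]
print("plate",np.array(P));
ex=(P[1]-P[0])+(P[2]-P[3]);print("plate yaw",np.degrees(np.arctan2(ex[1],ex[0])),[np.linalg.norm(P[i]-P[i-1]) for i in range(4)])
a=np.arctan2(ex[1],ex[0]);X=np.array([np.cos(a),np.sin(a)]);Y=np.array([-X[1],X[0]])
c=np.mean(P,axis=0)-X*.03;print("origin",c)
for n,q in dict(nTL=(257,206),nTR=(410,206),nBL=(256,244),nBR=(409.5,246.5),fTL=(260,388),fTR=(410,388),fBL=(257,424),fBR=(410,426)).items():
    w=f(*q,.084)[:2]-c;print(n,w@X,w@Y)
# link eye top z~.074 : left edge, right
for q in((283,284),(284,333),(387,287),(387,336)):
    w=f(*q,.074)[:2]-c;print("eye",w@X,w@Y)
# held handle end, top view: angle
im=cv2.imread("pics/w4.png");hsv=cv2.cvtColor(im,cv2.COLOR_BGR2HSV)
red=((hsv[...,0]<8)|(hsv[...,0]>172))&(hsv[...,1]>150)&(hsv[...,2]>60)
z=.1972
pts=[]
for r in range(262,390):
    k=np.where(red[r,280:360])[0]+280
    if len(k)>25: pts.append(at_z(cal,(r,(k.min()+k.max())/2),z)[:2])
vx,vy,x0,y0=cv2.fitLine(np.array(pts,np.float32),cv2.DIST_HUBER,0,.01,.01).ravel()
print("pin axis yaw",np.degrees(np.arctan(-vx/vy)),x0,y0,len(pts))
s=arm.read_state();R=np.array(s["tool_rot"]);print("tool yaw",np.degrees(np.arctan2(R[1,1],R[0,1])), "pin offset in tool y",R[:,1]@(np.array([x0,y0,0])-s["ee_pos"]*[1,1,0]))
```

```text
plate [[ 0.4516 -0.0971]
 [ 0.5957 -0.1254]
 [ 0.5782 -0.2211]
 [ 0.4329 -0.1918]]
plate yaw -11.250476827547509 [np.float64(0.0965341754443199), np.float64(0.14692552026000216), np.float64(0.09725146088105426), np.float64(0.14819104832146252)]
origin [ 0.4852 -0.153 ]
nTL -0.025338397826137855 0.029376855583692248
nTR 0.015694992529338377 0.030307625453348242
nBL -0.025639755059173538 0.019367499841048075
nBR 0.016008966792167907 0.01965088161003115
fTL -0.024686888270612717 -0.020566228949921654
fTR 0.017837485152767004 -0.019577399309525904
fBL -0.025596337856011432 -0.031147688040125843
fBR 0.018327837768990163 -0.030715697871266615
eye -0.018970304924713 0.007771888450674832
eye -0.01862547332935184 -0.006306844217354521
eye 0.010783472389534537 0.007604319594048724
eye 0.011290529417137632 -0.006491407388178641
pin axis yaw -9.232685 0.47683537 -0.19566143 109
tool yaw -9.909935672754953 pin offset in tool y -0.0008779092983260405
```

Run:
```python
from h import *
s=arm.read_state();p=np.array(s["ee_pos"]);R=np.array(s["tool_rot"])
plan(p,R,[.5115,-.0018,.16],Rdown(-11))
```

```text
n 5 rot/row [-0.     -0.      0.0038]
[0.0389, -0.0, 0.004]
[0.0389, -0.0002, 0.004]
[0.0389, -0.0003, 0.004]
[0.0389, -0.0005, 0.004]
[0.0389, -0.0006, 0.004]
```

>>> move_arm --series '[{"travel": [0.025,0,0.003],"rotation": [0,0,0.0038],"grip": 0},{"travel": [0.039,0,0.004],"rotation": [0,0,0.0038],"grip": 0},{"travel": [0.039,-0.0005,0.004],"rotation": [0,0,0.0038],"grip": 0},{"travel": [0.039,-0.0005,0.004],"rotation": [0,0,0.0038],"grip": 0},{"travel": [0.0345,-0.0006,0.004],"rotation": [0,0,0.0038],"grip": 0},{"travel": [0.018,0,0.001],"rotation": [0,0,0],"grip": 0},{"travel": [0,0,0.03],"rotation": [0,0,0],"grip": 0},{"travel": [0,0,0.035],"rotation": [0,0,0],"grip": 0},{"travel": [0,0,0.03],"rotation": [0,0,0],"grip": 0},{"travel": [0,0,0.02],"rotation": [0,0,0],"grip": 0},{"travel": [0,0,0],"rotation": [0,0,0],"grip": 0},{"travel": [0,0,0],"rotation": [0,0,0],"grip": 0}]'

```text
t: 7.65
ee_pos: [0.5112, -0.0022, 0.0445]
tool_rot: [[0.191, 0.982, -0.002], [0.982, -0.191, 0.001], [0.0, -0.002, -1.0]]
ft_force: [-0.1, -0.9, -0.4]
gripper_width: 0.0165
grip_force: 48.6
```

>>> move_arm --series '[{"travel": [0,0,0],"rotation": [0,0,0],"grip": 0},{"travel": [0,0,0],"rotation": [0,0,0],"grip": 0},{"travel": [0,0,0],"rotation": [0,0,0],"grip": 0}]'

```text
t: 7.9
ee_pos: [0.5133, -0.0029, 0.047]
tool_rot: [[0.192, 0.981, 0.004], [0.981, -0.192, -0.001], [-0.0, 0.004, -1.0]]
ft_force: [-0.3, -0.3, -1.9]
gripper_width: 0.0162
grip_force: 48.6
```

Run:
```python
from h import *
np.set_printoptions(precision=4,suppress=True)
s=arm.read_state();R=np.array(s["tool_rot"]);p=s["ee_pos"];print(p,R,s["ft_force"],s["torque"])
print("to go",R.T@(np.array([.5115,-.0018,.0392])-p))
```

```text
[ 0.5133 -0.0029  0.047 ] [[ 0.1918  0.9814  0.0036]
 [ 0.9814 -0.1918 -0.0008]
 [-0.0001  0.0037 -1.    ]] [-0.3198 -0.3285 -1.9084] [ 0.0691 -0.0177 -0.0069]
to go [ 0.0008 -0.002   0.0078]
```

>>> move_arm --series '[{"travel": [0,0,0.003],"rotation": [0,0,0],"grip": 0},{"travel": [0,0,0.003],"rotation": [0,0,0],"grip": 0},{"travel": [0,0,0],"rotation": [0,0,0],"grip": 0},{"travel": [0,0,0],"rotation": [0,0,0],"grip": 0},{"travel": [0,0,0],"rotation": [0,0,0],"grip": 0},{"travel": [0,0,0],"rotation": [0,0,0],"grip": 0},{"travel": [0,0,0],"rotation": [0,0,0],"grip": 0},{"travel": [0,0,0],"rotation": [0,0,0],"grip": 0}]'

```text
t: 8.57
ee_pos: [0.5119, -0.0026, 0.0391]
tool_rot: [[0.192, 0.981, 0.0], [0.981, -0.192, -0.0], [-0.0, 0.0, -1.0]]
ft_force: [0.6, -0.6, -1.2]
gripper_width: 0.0167
grip_force: 48.6
```

Run:
```python
from h import *
np.set_printoptions(precision=4,suppress=True)
s=arm.read_state();R=np.array(s["tool_rot"]);p=s["ee_pos"];print(p,R[2],s["ft_force"],s["torque"])
print("to go",R.T@(np.array([.5115,-.0018,.0392])-p))
im=arm.camera("scene");save("s2",im);cal=arm.calibration("scene")
# predicted tip at pin axis height
tip=p+R@[-.1085,0,-.0208];print("tip pred",tip,proj(cal,tip))
for r in arm.place_of("scene","pin_tip"): print(r)
for r in arm.place_of("scene","bore_mouth"): print(r)
r0,c0=map(int,proj(cal,tip));cv2.imwrite("pics/s2c.png",cv2.resize(im[r0-50:r0+50,c0-60:c0+60,::-1],None,fx=6,fy=6,interpolation=cv2.INTER_CUBIC));print(r0,c0)
```

```text
[ 0.5119 -0.0026  0.0391] [-0.      0.0001 -1.    ] [ 0.6353 -0.6476 -1.1683] [ 0.0738 -0.0551  0.0072]
to go [ 0.0007 -0.0005 -0.0001]
tip pred [ 0.491  -0.1091  0.0599] (np.float64(277.8058762394914), np.float64(355.18819023177286))
{'position': [260.9, 203.6], 'score': 0.57}
{'position': [283.8, 226.9], 'score': 0.54}
{'position': [275.3, 357.9], 'score': 0.47}
{'position': [283.6, 359.9], 'score': 0.84}
277 355
```

View pics/s2c.png

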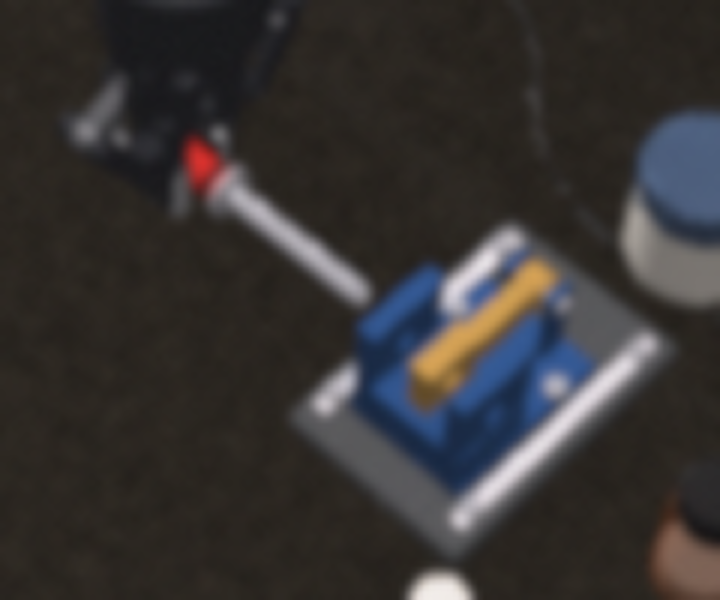

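The pin is level, with its tip about 14 mm short of the near ear and lined up with it (tip at 277, 356 in the scene picture, which matches the prediction). I'll advance gently from here.

>>> move_arm --series '[{"travel": [-0.003,-0.0005,0],"rotation": [0,0,0],"grip": 0},{"travel": [-0.004,0,0],"rotation": [0,0,0],"grip": 0},{"travel": [-0.003,0,0],"rotation": [0,0,0],"grip": 0},{"travel": [-0.002,0,0],"rotation": [0,0,0],"grip": 0},{"travel": [-0.001,0,0],"rotation": [0,0,0],"grip": 0},{"travel": [-0.001,0,0],"rotation": [0,0,0],"grip": 0},{"travel": [-0.001,0,0],"rotation": [0,0,0],"grip": 0},{"travel": [0,0,0],"rotation": [0,0,0],"grip": 0},{"travel": [0,0,0],"rotation": [0,0,0],"grip": 0}]'

```text
t: 9.47
ee_pos: [0.5084, -0.0172, 0.0391]
tool_rot: [[0.192, 0.981, -0.0], [0.981, -0.192, 0.0], [0.0, -0.0, -1.0]]
ft_force: [-0.4, -0.0, -0.9]
gripper_width: 0.0163
grip_force: 48.6
```

>>> move_arm --series '[{"travel": [-0.001,0,0],"rotation": [0,0,0],"grip": 0},{"travel": [-0.001,0,0],"rotation": [0,0,0],"grip": 0},{"travel": [0,0,0],"rotation": [0,0,0],"grip": 0},{"travel": [0,0,0],"rotation": [0,0,0],"grip": 0}]'

```text
t: 9.8
ee_pos: [0.508, -0.0192, 0.039]
tool_rot: [[0.192, 0.981, -0.0], [0.981, -0.192, 0.0], [-0.0, -0.0, -1.0]]
ft_force: [-0.4, -0.0, -0.3]
gripper_width: 0.0164
grip_force: 48.6
```

>>> move_arm --series '[{"travel": [-0.001,0,0],"rotation": [0,0,0],"grip": 0},{"travel": [-0.001,0,0],"rotation": [0,0,0],"grip": 0},{"travel": [-0.001,0,0],"rotation": [0,0,0],"grip": 0},{"travel": [0,0,0],"rotation": [0,0,0],"grip": 0},{"travel": [0,0,0],"rotation": [0,0,0],"grip": 0},{"travel": [0,0,0],"rotation": [0,0,0],"grip": 0}]'

```text
t: 10.3
ee_pos: [0.5074, -0.0222, 0.0391]
tool_rot: [[0.192, 0.981, -0.0], [0.981, -0.192, -0.0], [-0.0, -0.0, -1.0]]
ft_force: [0.1, 0.2, -1.0]
gripper_width: 0.0165
grip_force: 48.6
```

>>> move_arm --series '[{"travel": [-0.001,0,0],"rotation": [0,0,0],"grip": 0},{"travel": [-0.001,0,0],"rotation": [0,0,0],"grip": 0},{"travel": [-0.001,0,0],"rotation": [0,0,0],"grip": 0},{"travel": [0,0,0],"rotation": [0,0,0],"grip": 0},{"travel": [0,0,0],"rotation": [0,0,0],"grip": 0},{"travel": [0,0,0],"rotation": [0,0,0],"grip": 0}]'

```text
t: 10.8
ee_pos: [0.5067, -0.0251, 0.039]
tool_rot: [[0.192, 0.981, -0.0], [0.981, -0.192, -0.0], [-0.0, -0.0, -1.0]]
ft_force: [-1.5, -0.3, -1.5]
gripper_width: 0.0168
grip_force: 48.5
```

>>> move_arm --series '[{"travel": [-0.001,0,0],"rotation": [0,0,0],"grip": 0},{"travel": [-0.0015,0,0],"rotation": [0,0,0],"grip": 0},{"travel": [-0.0015,0,0],"rotation": [0,0,0],"grip": 0},{"travel": [0,0,0],"rotation": [0,0,0],"grip": 0},{"travel": [0,0,0],"rotation": [0,0,0],"grip": 0},{"travel": [0,0,0],"rotation": [0,0,0],"grip": 0}]'

```text
t: 11.3
ee_pos: [0.5061, -0.0291, 0.0391]
tool_rot: [[0.192, 0.981, -0.0], [0.981, -0.192, -0.0], [-0.0, -0.0, -1.0]]
ft_force: [-2.1, -0.2, -1.2]
gripper_width: 0.0164
grip_force: 48.5
```

Run:
```python
from h import *
np.set_printoptions(precision=4,suppress=True)
s=arm.read_state();R=np.array(s["tool_rot"]);print(R.T@s["ft_force"],R.T@s["torque"])
```

```text
[-0.6089 -2.064   1.2106] [0.2102 0.0071 0.1292]
```

There's a light sideways force of 2 N along tool -y, so I'll shift that way by 0.7 mm and go on.

>>> move_arm --series '[{"travel": [0,-0.0007,0],"rotation": [0,0,0],"grip": 0},{"travel": [-0.001,0,0],"rotation": [0,0,0],"grip": 0},{"travel": [-0.0015,0,0],"rotation": [0,0,0],"grip": 0},{"travel": [-0.0015,0,0],"rotation": [0,0,0],"grip": 0},{"travel": [0,0,0],"rotation": [0,0,0],"grip": 0},{"travel": [0,0,0],"rotation": [0,0,0],"grip": 0},{"travel": [0,0,0],"rotation": [0,0,0],"grip": 0}]'

```text
t: 11.88
ee_pos: [0.5048, -0.0329, 0.0392]
tool_rot: [[0.192, 0.981, 0.0], [0.981, -0.192, -0.0], [-0.0, 0.0, -1.0]]
ft_force: [-0.1, 0.1, -0.4]
gripper_width: 0.0167
grip_force: 48.6
```

```bash
cat > f.py <<'E'
from h import *
np.set_printoptions(precision=4,suppress=True)
s=arm.read_state();R=np.array(s["tool_rot"]);print(R.T@s["ft_force"],R.T@s["torque"])
E
python3 f.py
```

```text
[ 0.1088 -0.1607  0.3845] [0.0484 0.0027 0.0518]
```

>>> move_arm --series '[{"travel": [-0.001,0,0],"rotation": [0,0,0],"grip": 0},{"travel": [-0.002,0,0],"rotation": [0,0,0],"grip": 0},{"travel": [-0.0015,0,0],"rotation": [0,0,0],"grip": 0},{"travel": [-0.001,0,0],"rotation": [0,0,0],"grip": 0},{"travel": [-0.001,0,0],"rotation": [0,0,0],"grip": 0},{"travel": [0,0,0],"rotation": [0,0,0],"grip": 0},{"travel": [0,0,0],"rotation": [0,0,0],"grip": 0}]'

```text
t: 12.47
ee_pos: [0.5035, -0.0392, 0.0391]
tool_rot: [[0.192, 0.981, 0.0], [0.981, -0.192, -0.0], [-0.0, 0.0, -1.0]]
ft_force: [0.5, 0.8, -0.7]
gripper_width: 0.0164
grip_force: 48.6
```

>>> move_arm --series '[{"travel": [-0.001,0,0],"rotation": [0,0,0],"grip": 0},{"travel": [-0.001,0,0],"rotation": [0,0,0],"grip": 0},{"travel": [-0.001,0,0],"rotation": [0,0,0],"grip": 0},{"travel": [0,0,0],"rotation": [0,0,0],"grip": 0},{"travel": [0,0,0],"rotation": [0,0,0],"grip": 0}]'

```text
t: 12.88
ee_pos: [0.5028, -0.0422, 0.0391]
tool_rot: [[0.192, 0.981, -0.0], [0.981, -0.192, 0.0], [0.0, -0.0, -1.0]]
ft_force: [-0.0, -0.2, -0.6]
gripper_width: 0.0164
grip_force: 48.6
```

```bash
python3 f.py
```

```text
[-0.2428  0.0109  0.5741] [ 0.0034  0.0232 -0.0505]
```

>>> move_arm --series '[{"travel": [-0.001,0,0],"rotation": [0,0,0],"grip": 0},{"travel": [-0.001,0,0],"rotation": [0,0,0],"grip": 0},{"travel": [-0.001,0,0],"rotation": [0,0,0],"grip": 0},{"travel": [-0.001,0,0],"rotation": [0,0,0],"grip": 0},{"travel": [0,0,0],"rotation": [0,0,0],"grip": 0},{"travel": [0,0,0],"rotation": [0,0,0],"grip": 0}]'

```text
t: 13.38
ee_pos: [0.502, -0.0461, 0.0391]
tool_rot: [[0.192, 0.981, -0.0], [0.981, -0.192, 0.0], [0.0, -0.0, -1.0]]
ft_force: [-0.3, 1.0, -0.7]
gripper_width: 0.0165
grip_force: 48.6
```

>>> move_arm --series '[{"travel": [-0.001,0,0],"rotation": [0,0,0],"grip": 0},{"travel": [-0.001,0,0],"rotation": [0,0,0],"grip": 0},{"travel": [-0.001,0,0],"rotation": [0,0,0],"grip": 0},{"travel": [-0.001,0,0],"rotation": [0,0,0],"grip": 0},{"travel": [0,0,0],"rotation": [0,0,0],"grip": 0},{"travel": [0,0,0],"rotation": [0,0,0],"grip": 0}]'

```text
t: 13.88
ee_pos: [0.5012, -0.05, 0.039]
tool_rot: [[0.192, 0.981, -0.0], [0.981, -0.192, -0.0], [-0.0, -0.0, -1.0]]
ft_force: [-0.9, -0.2, -1.3]
gripper_width: 0.0161
grip_force: 48.6
```

```bash
python3 f.py
```

```text
[-0.3822 -0.8459  1.2787] [0.0228 0.067  0.0692]
```

>>> move_arm --series '[{"travel": [-0.001,-0.0002,0],"rotation": [0,0,0],"grip": 0},{"travel": [-0.002,0,0],"rotation": [0,0,0],"grip": 0},{"travel": [-0.002,0,0],"rotation": [0,0,0],"grip": 0},{"travel": [-0.002,0,0],"rotation": [0,0,0],"grip": 0},{"travel": [-0.001,0,0],"rotation": [0,0,0],"grip": 0},{"travel": [0,0,0],"rotation": [0,0,0],"grip": 0},{"travel": [0,0,0],"rotation": [0,0,0],"grip": 0}]'

```text
t: 14.47
ee_pos: [0.4996, -0.0579, 0.0391]
tool_rot: [[0.192, 0.981, -0.0], [0.981, -0.192, -0.0], [-0.0, 0.0, -1.0]]
ft_force: [-0.6, -1.4, -0.6]
gripper_width: 0.0163
grip_force: 48.6
```

>>> move_arm --series '[{"travel": [-0.001,0,0],"rotation": [0,0,0],"grip": 0},{"travel": [-0.001,0,0],"rotation": [0,0,0],"grip": 0},{"travel": [-0.001,0,0],"rotation": [0,0,0],"grip": 0},{"travel": [-0.001,0,0],"rotation": [0,0,0],"grip": 0},{"travel": [0,0,0],"rotation": [0,0,0],"grip": 0},{"travel": [0,0,0],"rotation": [0,0,0],"grip": 0}]'

```text
t: 14.97
ee_pos: [0.4988, -0.0618, 0.0391]
tool_rot: [[0.192, 0.981, -0.0], [0.981, -0.192, -0.0], [-0.0, 0.0, -1.0]]
ft_force: [0.2, -0.3, -1.6]
gripper_width: 0.0164
grip_force: 48.6
```

```bash
python3 f.py
```

```text
[-0.2092  0.2513  1.5547] [0.0093 0.0716 0.0131]
```

Next comes the far ear, in small steps.

>>> move_arm --series '[{"travel": [-0.001,0,0],"rotation": [0,0,0],"grip": 0},{"travel": [-0.001,0,0],"rotation": [0,0,0],"grip": 0},{"travel": [-0.001,0,0],"rotation": [0,0,0],"grip": 0},{"travel": [-0.001,0,0],"rotation": [0,0,0],"grip": 0},{"travel": [0,0,0],"rotation": [0,0,0],"grip": 0},{"travel": [0,0,0],"rotation": [0,0,0],"grip": 0}]'

```text
t: 15.47
ee_pos: [0.498, -0.0658, 0.0391]
tool_rot: [[0.192, 0.981, -0.0], [0.981, -0.192, -0.0], [-0.0, 0.0, -1.0]]
ft_force: [0.4, -0.4, -1.2]
gripper_width: 0.0169
grip_force: 48.6
```

>>> move_arm --series '[{"travel": [-0.001,0,0],"rotation": [0,0,0],"grip": 0},{"travel": [-0.001,0,0],"rotation": [0,0,0],"grip": 0},{"travel": [-0.001,0,0],"rotation": [0,0,0],"grip": 0},{"travel": [-0.001,0,0],"rotation": [0,0,0],"grip": 0},{"travel": [0,0,0],"rotation": [0,0,0],"grip": 0},{"travel": [0,0,0],"rotation": [0,0,0],"grip": 0}]'

```text
t: 15.97
ee_pos: [0.4973, -0.0697, 0.0391]
tool_rot: [[0.192, 0.981, 0.0], [0.981, -0.192, -0.0], [-0.0, 0.0, -1.0]]
ft_force: [0.5, 0.3, -1.2]
gripper_width: 0.0169
grip_force: 48.6
```

```bash
python3 f.py
```

```text
[0.4219 0.4222 1.1692] [0.0202 0.0619 0.0068]
```

>>> move_arm --series '[{"travel": [-0.001,0,0],"rotation": [0,0,0],"grip": 0},{"travel": [-0.002,0,0],"rotation": [0,0,0],"grip": 0},{"travel": [-0.002,0,0],"rotation": [0,0,0],"grip": 0},{"travel": [-0.002,0,0],"rotation": [0,0,0],"grip": 0},{"travel": [-0.002,0,0],"rotation": [0,0,0],"grip": 0},{"travel": [-0.001,0,0],"rotation": [0,0,0],"grip": 0},{"travel": [0,0,0],"rotation": [0,0,0],"grip": 0},{"travel": [0,0,0],"rotation": [0,0,0],"grip": 0}]'

```text
t: 16.63
ee_pos: [0.4954, -0.0795, 0.0391]
tool_rot: [[0.192, 0.981, 0.0], [0.981, -0.192, -0.0], [-0.0, 0.0, -1.0]]
ft_force: [0.4, -0.6, -1.7]
gripper_width: 0.0161
grip_force: 48.6
```

>>> move_arm --series '[{"travel": [-0.001,0,0],"rotation": [0,0,0],"grip": 0},{"travel": [-0.002,0,0],"rotation": [0,0,0],"grip": 0},{"travel": [-0.002,0,0],"rotation": [0,0,0],"grip": 0},{"travel": [-0.002,0,0],"rotation": [0,0,0],"grip": 0},{"travel": [-0.001,0,0],"rotation": [0,0,0],"grip": 0},{"travel": [0,0,0],"rotation": [0,0,0],"grip": 0},{"travel": [0,0,0],"rotation": [0,0,0],"grip": 0}]'

```text
t: 17.22
ee_pos: [0.4938, -0.0874, 0.0391]
tool_rot: [[0.192, 0.981, 0.0], [0.981, -0.192, -0.0], [-0.0, 0.0, -1.0]]
ft_force: [-0.1, -0.6, -0.5]
gripper_width: 0.0162
grip_force: 48.7
```

```bash
python3 f.py
```

```text
[-0.597  -0.0193  0.4987] [-0.0349  0.0354  0.021 ]
```

>>> move_arm --series '[{"travel": [-0.001,0,0],"rotation": [0,0,0],"grip": 0},{"travel": [-0.001,0,0],"rotation": [0,0,0],"grip": 0},{"travel": [-0.001,0,0],"rotation": [0,0,0],"grip": 0},{"travel": [-0.001,0,0],"rotation": [0,0,0],"grip": 0},{"travel": [0,0,0],"rotation": [0,0,0],"grip": 0},{"travel": [0,0,0],"rotation": [0,0,0],"grip": 0}]'

```text
t: 17.72
ee_pos: [0.493, -0.0912, 0.0391]
tool_rot: [[0.192, 0.981, -0.0], [0.981, -0.192, -0.0], [-0.0, -0.0, -1.0]]
ft_force: [-0.5, 1.0, -1.7]
gripper_width: 0.0167
grip_force: 48.7
```

>>> move_arm --series '[{"travel": [-0.001,0,0],"rotation": [0,0,0],"grip": 0},{"travel": [-0.001,0,0],"rotation": [0,0,0],"grip": 0},{"travel": [0,0,0],"rotation": [0,0,0],"grip": 0},{"travel": [0,0,0],"rotation": [0,0,0],"grip": 0}]'

```text
t: 18.05
ee_pos: [0.4927, -0.0932, 0.0391]
tool_rot: [[0.192, 0.981, 0.0], [0.981, -0.192, -0.0], [-0.0, 0.0, -1.0]]
ft_force: [-0.6, -0.2, -1.2]
gripper_width: 0.0167
grip_force: 48.7
```

```bash
python3 f.py
```

```text
[-0.2655 -0.5459  1.2376] [ 0.0205  0.0381 -0.0595]
```

>>> move_arm --series '[{"travel": [-0.001,0,0],"rotation": [0,0,0],"grip": 0},{"travel": [0,0,0],"rotation": [0,0,0],"grip": 0},{"travel": [-0.001,0,0],"rotation": [0,0,0],"grip": 0},{"travel": [0,0,0],"rotation": [0,0,0],"grip": 0},{"travel": [0,0,0],"rotation": [0,0,0],"grip": 0}]'

```text
t: 18.47
ee_pos: [0.4923, -0.0951, 0.0391]
tool_rot: [[0.192, 0.981, -0.0], [0.981, -0.192, -0.0], [-0.0, -0.0, -1.0]]
ft_force: [0.3, 0.1, -1.7]
gripper_width: 0.0165
grip_force: 48.7
```

```bash
python3 f.py
```

```text
[0.1937 0.2384 1.7019] [0.0142 0.0288 0.0049]
```

>>> move_arm --series '[{"travel": [-0.001,0,0],"rotation": [0,0,0],"grip": 0},{"travel": [0,0,0],"rotation": [0,0,0],"grip": 0},{"travel": [0,0,0],"rotation": [0,0,0],"grip": 0}]'

```text
t: 18.72
ee_pos: [0.4921, -0.0961, 0.0391]
tool_rot: [[0.192, 0.981, 0.0], [0.981, -0.192, -0.0], [-0.0, 0.0, -1.0]]
ft_force: [1.0, -0.8, -1.9]
gripper_width: 0.0167
grip_force: 48.7
```

>>> move_arm --series '[{"travel": [-0.001,0,0],"rotation": [0,0,0],"grip": 0},{"travel": [0,0,0],"rotation": [0,0,0],"grip": 0},{"travel": [0,0,0],"rotation": [0,0,0],"grip": 0}]'

```text
t: 18.97
ee_pos: [0.492, -0.0966, 0.0391]
tool_rot: [[0.192, 0.981, 0.0], [0.981, -0.192, 0.001], [0.001, -0.0, -1.0]]
ft_force: [0.3, 3.8, -1.1]
gripper_width: 0.0165
grip_force: 48.7
```

```bash
python3 f.py
python3 - <<'E'
from h import *
s=arm.read_state();p=s["ee_pos"];R=np.array(s["tool_rot"])
im=arm.camera("scene");cal=arm.calibration("scene")
r0,c0=map(int,proj(cal,p+R@[-.07,0,-.02]))
cv2.imwrite("pics/s3c.png",cv2.resize(im[r0-40:r0+40,c0-50:c0+50,::-1],None,fx=7,fy=7,interpolation=cv2.INTER_CUBIC))
E
```

```text
[ 3.821  -0.4507  1.1246] [-0.0935  0.6269  0.0021]
```

View pics/s3c.png

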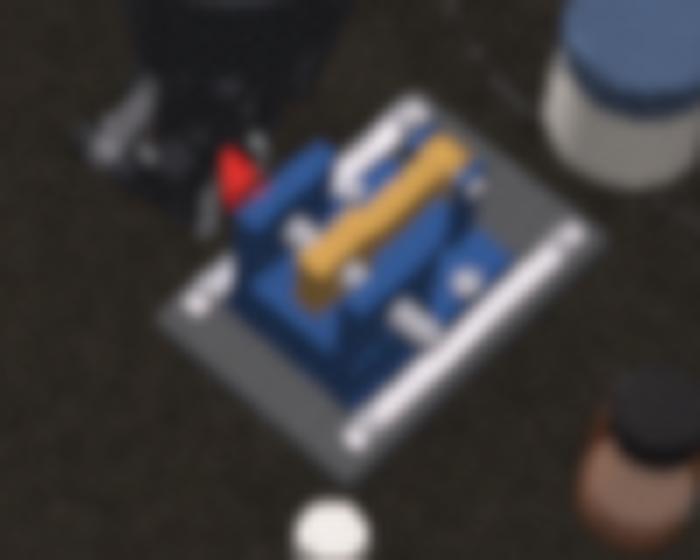

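The pin shows through the link and past the far ear, and the force rose to 3.8 N on collar contact. I'll press slightly more to seat it, then release.

>>> move_arm --series '[{"travel": [-0.0006,0,0],"rotation": [0,0,0],"grip": 0},{"travel": [0,0,0],"rotation": [0,0,0],"grip": 0},{"travel": [0,0,0],"rotation": [0,0,0],"grip": 0},{"travel": [0,0,0],"rotation": [0,0,0],"grip": 0}]'

```text
t: 19.35
ee_pos: [0.492, -0.0967, 0.0391]
tool_rot: [[0.192, 0.981, 0.0], [0.981, -0.192, 0.002], [0.002, 0.0, -1.0]]
ft_force: [1.9, 7.2, -1.4]
gripper_width: 0.0166
grip_force: 48.7
```

>>> move_arm --series '[{"travel": [0,0,0],"rotation": [0,0,0],"grip": 0.25},{"travel": [0,0,0],"rotation": [0,0,0],"grip": 0.35},{"travel": [0,0,0],"rotation": [0,0,0],"grip": 0.5},{"travel": [0,0,0],"rotation": [0,0,0],"grip": 0.6},{"travel": [0,0,0],"rotation": [0,0,0],"grip": 0.6},{"travel": [0,0,0],"rotation": [0,0,0],"grip": 0.6}]'

```text
t: 19.85
ee_pos: [0.4918, -0.0978, 0.0392]
tool_rot: [[0.192, 0.981, 0.0], [0.981, -0.192, -0.0], [-0.0, 0.0, -1.0]]
ft_force: [0.6, 0.1, 0.7]
gripper_width: 0.0512
grip_force: 0.0
```

```bash
python3 f.py
python3 - <<'E'
from h import *
im=arm.camera("wrist");save("w5",im)
cv2.imwrite("pics/w5c.png",cv2.resize(im[200:440,180:460,::-1],None,fx=2.5,fy=2.5,interpolation=cv2.INTER_CUBIC))
E
```

```text
[ 0.2381  0.558  -0.6971] [-0.0145  0.0031  0.0015]
```

View pics/w5c.png

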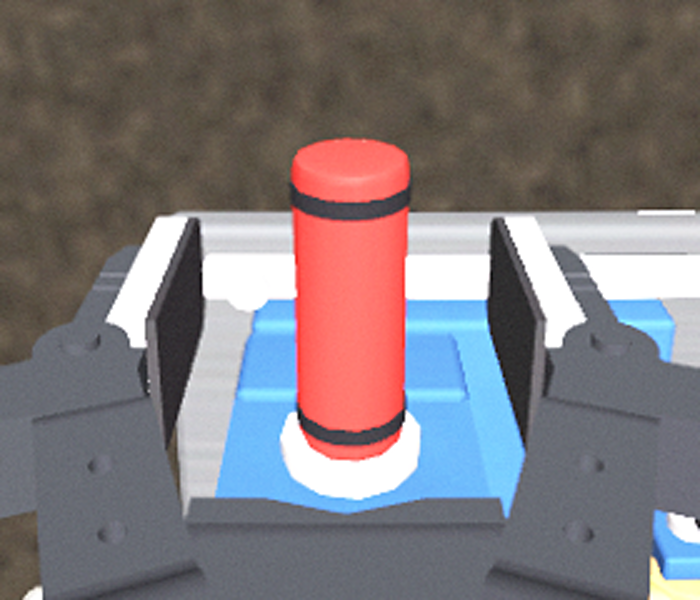

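The pads stand clear on both sides of the handle, and the collar is against the ear. I'll back off straight up.

>>> move_arm --series '[{"travel": [0,0,-0.005],"rotation": [0,0,0],"grip": 0.6},{"travel": [0,0,-0.015],"rotation": [0,0,0],"grip": 0.6},{"travel": [0,0,-0.025],"rotation": [0,0,0],"grip": 0.6},{"travel": [0,0,-0.035],"rotation": [0,0,0],"grip": 0.6},{"travel": [0,0,-0.035],"rotation": [0,0,0],"grip": 0.6},{"travel": [0,0,-0.025],"rotation": [0,0,0],"grip": 0.6},{"travel": [-0.025,0,0],"rotation": [0,0,0],"grip": 0.6},{"travel": [-0.035,0,0],"rotation": [0,0,0],"grip": 0.6},{"travel": [-0.02,0,0],"rotation": [0,0,0],"grip": 0.6},{"travel": [0,0,0],"rotation": [0,0,0],"grip": 0.6},{"travel": [0,0,0],"rotation": [0,0,0],"grip": 0.6},{"travel": [0,0,0],"rotation": [0,0,0],"grip": 0.6}]'

```text
t: 20.9
ee_pos: [0.4764, -0.1756, 0.1791]
tool_rot: [[0.192, 0.981, -0.0], [0.981, -0.192, 0.0], [0.0, -0.0, -1.0]]
ft_force: [0.5, -0.2, -0.6]
gripper_width: 0.0515
grip_force: 0.0
```

```bash
python3 f.py
python3 - <<'E'
from h import *
im=arm.camera("wrist");save("w6",im)
cv2.imwrite("pics/w6c.png",cv2.resize(im[60:300,180:500,::-1],None,fx=2.5,fy=2.5,interpolation=cv2.INTER_CUBIC))
E
```

```text
[-0.0983  0.5727  0.6157] [-0.0013  0.0269  0.0056]
```

View pics/w6c.png

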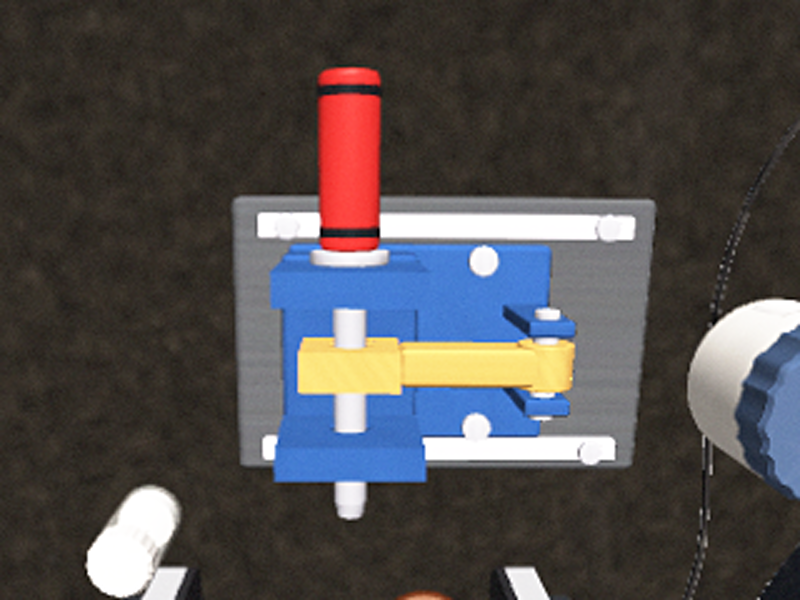

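The pin passes through the near ear, the link and the far ear, with its tip out at crop (349, 515). The collar is flush at (349, 258), and the bystanders that show in the frame haven't moved.

```bash
python3 -c "
from cell import arm
print(arm.job_done())"
```

```text
the job is handed in; nothing more can be done
None
```

The red-handled pin is through the near ear, the link's eye and the far ear, with its collar against the near ear. It has been released, and the job was handed in at about 21 s; the highest bracket force I read was about 7 N.

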